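# Clear and hold the sprung lid of a display case

### The job

The hinge spring of the small display case is to be adjusted while somebody holds its lid. Lift the brown gift box off the lid and set it upright on the table, then raise the lid by its orange handle past its balance point (50 degrees open) to about 57 degrees without letting it fly open, ease it back and finish while still holding it still at about 42 degrees, just below the balance point. Leave the crystal tower, the pale blue stone and the loupe alone, and do not tip the gift box over.

Things in the scene. Friction and masses are not known exactly. Their poses are not given: they have to be found in the camera images.
- case: display case fixed to the table: black box 140 (x) x 160 (y) x 55 mm high, grey lid with a blue panel, hinge with two steel barrels along its far (+x) top edge. Origin: centre of its underside, on the table; x points from the handle side (toward the robot) to the hinge side, z up. The shut lid's top is 67 mm above the table
- lid (a joint): opening of the lid, rad: 0 shut, grows as the handle end rises, stop at 1.45. Over-centre hinge with a gas spring on the case's +y side, no latch; balance point at about 0.88 (50 degrees). Below it spring and weight push the lid shut (about 8 N down at the handle when shut, falling steadily to 0 at balance, 2 N at 0.74); above it the spring pushes it open, so unheld it snaps one way or the other
- lid_handle (a point): middle of the orange grip: free-turning sleeve 14 mm thick and 84 mm long on a steel bar along the case's y, so a pinched grip may stay upright while the lid turns. 50 mm beyond the lid's front edge (43 mm free gap to the lid), level with the lid's mid thickness, 61 mm above the table when shut. Moves on an arc of radius 192 mm about the hinge. Its x points along the lid to the hinge
- lid_hinge (a point): middle of the hinge axis, which runs along the case's y, 61 mm above the table, 70 mm from the case's origin along its x
- gift_box: brown cardboard gift box with a fixed cover, 52 x 52 x 36 mm high, about 0.1 kg, standing upright on the lid at the start, at any small yaw. Origin: centre of its underside, z up
- tower: clear pointed crystal tower standing on the table, 25 x 24 x 104 mm high, a bystander that tips easily. Origin: centre of its underside
- palm_stone: pale blue polished stone, 47 x 61 x 30 mm, a bystander lying on the table. Origin: centre of its underside
- loupe: folded white loupe, 24 x 44 x 16 mm, a bystander lying on the table nearest the robot. Origin: centre of its underside. To the right of it the table is bare: between it and the yellow pliers, in front of the blue vice, is room for the gift box (about x 0.38 to 0.48 m, y -0.20 to -0.10 m)

How it is judged:
By the outcome, as a careful person would: the job done as asked, in the order asked, and still so for the second after the job is handed in, while the arm keeps its last pose, push and grip.
It also fails if it takes over 54 s, if anything falls off the work surface, if the arm or the gripper's body presses on something with over 40 N, if the wrist force passes 120 N, or if a joint passes its speed limit or range.

### The arm

A 6-joint arm with a two-finger parallel gripper is mounted at the origin on a cart in front of the work surface, level with it; the furniture and walls round the work are solid. World frame = base frame: x ahead of the robot, y to its left, z up, the work surface at z = 0. Lengths are in m, angles in rad, forces in N, time in s.
With the tool pointing down it reaches from about 0.375 to 0.9 m from the base axis. Payload 3.1 kg.
Tool frame: the origin (TCP) lies on the centre line of the jaws, within the pads' length; the fingertips stand 22 mm ahead of it and the grasp point (between the pads) lies 3 mm ahead of it; z points along the fingers, y is the line along which they close (so a half turn about z gives the same grasp; the last joint's range is limited). The gripper opens to 85 mm and grips with 20 to 120 N. Pads are 22 mm wide; open, the fingers measure 114 mm over their backs; the gripper's body (76 mm by 85 mm) begins 54 mm behind the grasp point. The pads swing forward as they close: fully open they stand 13 mm farther back than shut.
Start: joints at [1.026, 0.527, 1.433, -0, 1.181, -0.178], TCP at [0.224, 0.583, 0.253] pointing down, gripper open.
Joint ranges: [-3.08, 3.08], [-0.75, 2.2], [0.22, 2.44], [-1.43, 4.57], [0, 2.65], [-2.85, 2.85]. Speed limits (rad/s): [2.79, 2.79, 3.14, 3.14, 3.14, 3.14].

### API

Orientations are given as a unit quaternion [x, y, z, w].
In Python, from station import manip gives the robot as it stands.
- The arm moves only by the tool drive_effector, called after "Emit:" as a command line: name --argument value ..., lists and objects as JSON in quotes. Schema: {"type":"object","properties":{"segments":{"type":"array","items":{"type":"object","properties":{"dx":{"type":"number"},"dy":{"type":"number"},"dz":{"type":"number"},"spin":{"type":"number"},"finger_gap":{"type":"number"}},"additionalProperties":false,"required":["finger_gap"]},"minItems":1,"maxItems":20},"grip_force":{"type":"number"},"only":{"type":"string"},"quiet":{"type":"boolean"},"lines":{"type":"string"}},"required":["segments"],"additionalProperties":false}. segments is a list of rows, 1 to 20 of them, each an object with the fields dx, dy, dz (the shift in parts of the range, where 1.0 means 1 m), spin (a turn about the tool's z in parts of the range, where 1.0 means 2 pi rad), finger_gap (the opening from 0.0 (shut) to 1.0 (fully open)); a field left out counts as zero (the opening has to be given); each row is the pose to reach, as a shift and turn from the pose commanded when the call began, along the tool's axes at that moment; what a row does not reach only later rows make up. A row lasts 1/10 s, in which the tool goes at most 0.05 m and 0.15 rad, less where a joint would pass 70% of its speed; a pose out of reach is approached as far as the arm can. The fingers move at their own pace and stop on an object; grip_force is the grip in N (left out, the last holds). Time passes only in rows, so rows that do not move let the fingers close. The tool returns the time, the measured TCP pose, the force, the opening and the grip force at its end. only (a regular expression) keeps the lines of the reply that match it, lines (a string "A,B") keeps lines A to B, and quiet returns only ok. Shift and turn numbers lie between -1 and 1, and a call with a number outside is refused. Input that does not fit is refused with a message, and nothing moves.
- manip.sense(): the state, without advancing time (a new reading comes with each control period).
- manip.snapshot(name): name is "side" or "top" or "wrist"; returns a dict with "pixels" (384x512x3 uint8, red, green, blue), "range_z" (384x512 float32, m along the optical axis (not along the pixel's ray), 0 where there is no reading), "fov_y" (degrees; the focal length in pixels is half the picture's height over the tangent of half this angle, whatever the lens; pixels are square), "cx", "cy" (the principal point, pixels), "R" (3x3) and "t" (3): a world point X has camera coordinates R X + t; the wrist camera has in their place "hand_eye" (4x4, takes a point from camera to tool coordinates, whose origin is the TCP and whose axes are the flange's). Camera axes: x right, y down, z forward; pixel columns grow to the right and rows downward; lengths in m; the calibration is good to about 2 mm. A picture is of the moment at which its call begins: read the wrist's pose just before it.
- manip.sign_off(): hands the job in; it is judged then, once.
The state is a dict: "t": time; "q": joint angles; "qd": joint speeds; "tau": joint torques, N m; "tcp_pos": TCP position; "tool_rot": TCP orientation; "force": force on the tool from outside, world axes, zero at the start; "ft_torque": the same for the moment, N m; "finger_gap": opening from 0.0 (shut) to 1.0 (fully open); "gripper_force": force on a finger pad.
Only numpy, scipy, OpenCV 4.12 (cv2) and the standard library are available. Lean on these libraries where they do the work, as an engineer would, in place of code of your own. Each camera call takes 0.05 s, during which the arm holds its last target. There are 200 camera calls.

## Working session

There is one attempt and no reset: what is moved stays moved. The work goes in short steps, Python scripts to look and compute and a tool call to move; the robot and the scene stay as the last step left them, time stands still between calls to the robot, and variables do not carry over. Pictures are saved under pics/ and viewed, at most 10 in all, crops included, and the job is handed in when it is done.

```bash
ls; mkdir -p pics
```

Create h.py:
```python
import numpy as np,cv2
from station import manip
from scipy.spatial.transform import Rotation as Ro
def snap(n):
    s=manip.sense(); d=manip.snapshot(n)
    d['f']=d['pixels'].shape[0]/2/np.tan(np.radians(d['fov_y'])/2)
    if 'hand_eye' in d:
        T=np.eye(4);T[:3,:3]=Ro.from_quat(s['tool_rot']).as_matrix();T[:3,3]=s['tcp_pos']
        C=T@np.array(d['hand_eye']); d['Rc']=C[:3,:3];d['c']=C[:3,3]
    else:
        d['Rc']=np.array(d['R']).T; d['c']=-d['Rc']@np.array(d['t'])
    return d
def cloud(d):
    z=d['range_z'];v,u=np.mgrid[:z.shape[0],:z.shape[1]]
    P=np.stack([(u-d['cx'])/d['f']*z,(v-d['cy'])/d['f']*z,z],-1)@d['Rc'].T+d['c']
    P[z==0]=np.nan
    return P
def save(d,n): cv2.imwrite('pics/'+n,cv2.cvtColor(d['pixels'],cv2.COLOR_RGB2BGR))
```

Run:
```python
from h import *
s=manip.sense();print(s['t'],s['tcp_pos'],s['tool_rot'],s['force'])
for n in('top','side'):
    d=snap(n);save(d,n+'0.png');print(n,d['c'],d['Rc'][:,2],(d['range_z']>0).mean())
    np.savez(''+n,P=cloud(d),I=d['pixels'])
a=cv2.imread('pics/top0.png');b=cv2.imread('pics/side0.png')
```

```text
pics
station.py
0.0 [0.22375424 0.58285026 0.25232601] [ 1.82358757e-01  9.83231464e-01 -1.01360678e-03 -3.79067778e-04] [-0.19128164  0.29671353 -0.47402516]
top [0.40504898 0.14583798 1.02777977] [ 0.15385204  0.01551209 -0.98797213] 0.9960683186848959
side [ 0.2795035  -0.67288554  0.55098965] [ 0.28417575  0.83290016 -0.474891  ] 0.9859771728515625
```

View pics/top0.png

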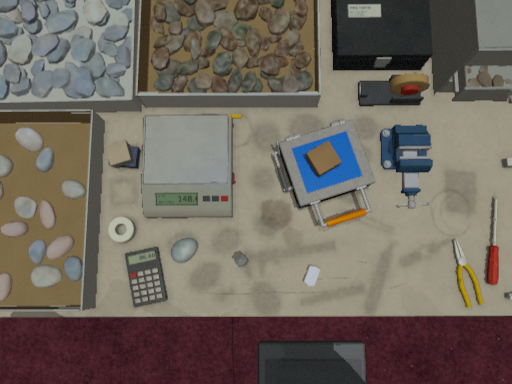

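View pics/side0.png

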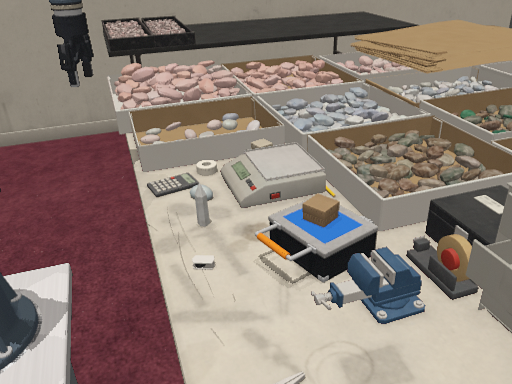

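The top view shows the brown box at (323,157), the orange handle at (346,217), the loupe at (312,275) and the tower at (240,258). Free table lies around (390,270). The case is yawed by about 20°, with its gas spring on the left.

Run:
```python
from h import *
for n in('top','side'):
    D=np.load(n+'.npz');P=D['P'];I=D['I'];H=cv2.cvtColor(I,cv2.COLOR_RGB2HSV)
    ok=np.isfinite(P[...,0])&(abs(P[...,1])<.3)&(P[...,0]<.75)
    def rep(name,m):
        m=m&ok
        k,l,st,_=cv2.connectedComponentsWithStats(m.astype(np.uint8))
        i=1+st[1:,4].argmax();m=l==i;Q=P[m]
        zt=np.percentile(Q[:,2],[5,50,95])
        r=cv2.minAreaRect((Q[:,:2]*1000).astype(np.float32))
        print(n,name,m.sum(),'med',Q.mean(0).round(4),'z',zt.round(4),'rect',np.round(r[0],1),np.round(r[1],1),round(r[2],1))
    h,s,v=[H[...,i].astype(int) for i in range(3)]
    rep('orange',(h>8)&(h<20)&(s>215)&(v>150)&(P[...,2]>.03))
    rep('brown',(h>5)&(h<20)&(s>90)&(s<215)&(P[...,2]>.09))
    rep('browntop',(h>5)&(h<20)&(s>90)&(s<215)&(P[...,2]>.098))
    rep('blue',(h>100)&(h<115)&(s>200)&(P[...,2]>.058)&(P[...,2]<.078)&(P[...,1]>-.05))
    rep('case',(P[...,2]>.056)&(P[...,2]<.075)&(P[...,1]>-.07)&(P[...,1]<.15)&(P[...,0]>.45))
D=np.load('top.npz');P=D['P'];
for c in[(312,275),(240,258),(365,270),(395,270),(410,205),(460,250),(463,300)]:print(c,P[c[1],c[0]].round(3))
```

```text
top orange 152 med [ 0.5134 -0.0151  0.0651] z [0.0616 0.0653 0.068 ] rect [512.8 -12.1] [11.3 81.6] 17.4
top brown 651 med [0.627  0.0352 0.1015] z [0.0982 0.1017 0.1043] rect [627.8  33.9] [51.5 52.1] 30.0
top browntop 623 med [0.6273 0.0347 0.1018] z [0.0991 0.1018 0.1043] rect [627.8  33.7] [51.5 51.8] 30.0
top blue 1653 med [0.6258 0.0207 0.0659] z [0.0631 0.066  0.0688] rect [628.4  24.1] [ 97.3 117.6] 17.4
top case 5193 med [0.6151 0.0208 0.0655] z [0.062  0.0656 0.0687] rect [602.8  16.9] [205.9 167.7] 18.3
side orange 59 med [ 0.5071 -0.0162  0.0613] z [0.0583 0.0612 0.0642] rect [508.  -18.2] [ 5.9 81. ] 15.3
side brown 508 med [0.6258 0.0233 0.0998] z [0.0914 0.1014 0.1031] rect [627.4  28.5] [51.5 53.8] 32.3
side browntop 383 med [0.6272 0.0264 0.1016] z [0.0991 0.1018 0.1033] rect [627.4  29.2] [51.7 52.7] 30.8
side blue 4 med [0.5682 0.0571 0.0659] z [0.0654 0.0661 0.0663] rect [567.8  57.3] [9.2 3. ] 80.7
side case 3421 med [ 0.6064 -0.0055  0.0653] z [0.0596 0.0658 0.0678] rect [604.6  12.5] [206.5 165.7] 18.2
(312, 275) [0.397 0.054 0.014]
(240, 258) [0.43  0.2   0.096]
(365, 270) [ 0.406 -0.06   0.   ]
(395, 270) [ 0.406 -0.125 -0.002]
(410, 205) [ 0.539 -0.149  0.048]
(460, 250) [ 0.447 -0.26   0.009]
(463, 300) [ 0.343 -0.264 -0.003]
```

Add to h.py:
```python
def rel(*pts,yaw=None):
    s=manip.sense();R=Ro.from_quat(s['tool_rot']).as_matrix()
    y=np.degrees(np.arctan2(R[1,1],R[0,1]))
    print('t',round(s['t'],2),'tcp',s['tcp_pos'].round(4),'yaw',round(y,2),'F',np.round(s['force'],1),'gap',s['finger_gap'],'zaxis',R[:,2].round(4))
    for p in pts: print(p,'->',(R.T@(np.array(p)-s['tcp_pos'])).round(4))
    if yaw is not None: print('turn',round(float(np.radians((y-yaw+90)%180-90)),4))
```

```bash
python3 -c "
from h import *
rel((.6277,.0315,.2),(.6277,.0315,.092),yaw=30)"
```

```text
t 0.1 tcp [0.2238 0.5829 0.2524] yaw 68.98 F [-0.2 -0.4 -0.6] gap 1.0023546778382741 zaxis [-0.001  -0.0018 -1.    ]
(0.6277, 0.0315, 0.2) -> [-0.5748 -0.3698  0.053 ]
(0.6277, 0.0315, 0.092) -> [-0.5748 -0.3695  0.161 ]
turn 0.6804
```

Units first: turns go in shares of 2 pi rad. So 0.68 rad / 6.2832 = 0.1082.

Emit:
drive_effector --segments '[{"dx":-0.039,"dy":-0.025,"spin":0.0064,"finger_gap":1},{"dx":-0.077,"dy":-0.049,"spin":0.0143,"finger_gap":1},{"dx":-0.115,"dy":-0.074,"spin":0.0223,"finger_gap":1},{"dx":-0.153,"dy":-0.098,"spin":0.0286,"finger_gap":1},{"dx":-0.192,"dy":-0.123,"spin":0.0366,"finger_gap":1},{"dx":-0.23,"dy":-0.148,"spin":0.043,"finger_gap":1},{"dx":-0.268,"dy":-0.172,"spin":0.0509,"finger_gap":0.8},{"dx":-0.306,"dy":-0.197,"spin":0.0573,"finger_gap":0.8},{"dx":-0.345,"dy":-0.222,"spin":0.0653,"finger_gap":0.8},{"dx":-0.383,"dy":-0.246,"spin":0.0716,"finger_gap":0.8},{"dx":-0.421,"dy":-0.271,"dz":0.01,"spin":0.0796,"finger_gap":0.8},{"dx":-0.46,"dy":-0.296,"dz":0.02,"spin":0.0875,"finger_gap":0.8},{"dx":-0.498,"dy":-0.32,"dz":0.03,"spin":0.0955,"finger_gap":0.8},{"dx":-0.536,"dy":-0.345,"dz":0.04,"spin":0.1035,"finger_gap":0.8},{"dx":-0.575,"dy":-0.37,"dz":0.05,"spin":0.1082,"finger_gap":0.8},{"dx":-0.575,"dy":-0.37,"dz":0.053,"spin":0.1082,"finger_gap":0.8},{"dx":-0.575,"dy":-0.37,"dz":0.053,"spin":0.1082,"finger_gap":0.8},{"dx":-0.575,"dy":-0.37,"dz":0.053,"spin":0.1082,"finger_gap":0.8}]' --grip_force 40

```text
t: 1.9
tcp_pos: [0.6271, 0.0326, 0.1999]
tool_rot: [0.5, 0.866, -0.0, -0.001]
force: [-0.4, 0.3, 0.4]
finger_gap: 0.8
gripper_force: 0.0
```

Run:
```python
from h import *
rel((.6277,.0315,.2),(.6277,.0315,.092),yaw=30)
d=snap('wrist');save(d,'w1.png');P=cloud(d);Q=P[(P[...,2]>.096)&(P[...,2]<.11)&(abs(P[...,0]-.628)<.06)&(abs(P[...,1]-.03)<.06)]
if len(Q): print(len(Q),cv2.minAreaRect((Q[:,:2]*1000).astype(np.float32)),np.median(Q[:,2]))
```

```text
t 1.9 tcp [0.6271 0.0326 0.1999] yaw 30.05 F [-0.4  0.3  0.4] gap 0.8004021341980598 zaxis [-2.e-03  6.e-04 -1.e+00]
(0.6277, 0.0315, 0.2) -> [-0.0012 -0.     -0.0001]
(0.6277, 0.0315, 0.092) -> [-1.400e-03  1.000e-04  1.079e-01]
turn 0.0009
4679 ((629.4679565429688, 32.068729400634766), (52.12239456176758, 52.14035415649414), 29.836021423339844) 0.10370274670684482
```

View pics/w1.png

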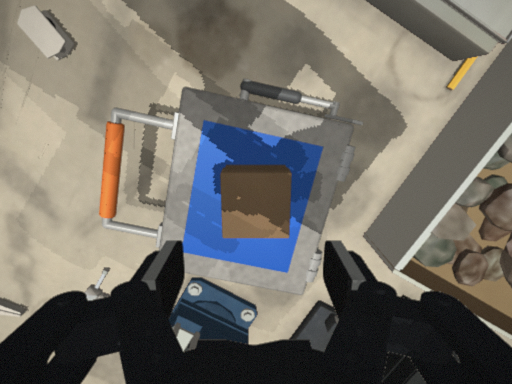

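The wrist view shows the box at (256,202), square between the fingers, and its measured pose agrees with the other views. I'll descend, grip and lift.

Emit:
drive_effector --segments '[{"dx":-0.001,"dy":0.001,"dz":0.04,"finger_gap":0.8},{"dx":-0.001,"dy":0.001,"dz":0.075,"finger_gap":0.8},{"dx":-0.001,"dy":0.001,"dz":0.095,"finger_gap":0.8},{"dx":-0.001,"dy":0.001,"dz":0.108,"finger_gap":0.8},{"dx":-0.001,"dy":0.001,"dz":0.108,"finger_gap":0.8},{"dx":-0.001,"dy":0.001,"dz":0.108,"finger_gap":0.5},{"dx":-0.001,"dy":0.001,"dz":0.108,"finger_gap":0.5},{"dx":-0.001,"dy":0.001,"dz":0.108,"finger_gap":0.5},{"dx":-0.001,"dy":0.001,"dz":0.108,"finger_gap":0.5},{"dx":-0.001,"dy":0.001,"dz":0.108,"finger_gap":0.5},{"dx":-0.001,"dy":0.001,"dz":0.095,"finger_gap":0.5},{"dx":-0.001,"dy":0.001,"dz":0.07,"finger_gap":0.5},{"dx":-0.001,"dy":0.001,"dz":0.03,"finger_gap":0.5},{"dx":-0.001,"dy":0.001,"finger_gap":0.5},{"dx":-0.001,"dy":0.001,"finger_gap":0.5}]' --grip_force 35

```text
t: 3.45
tcp_pos: [0.6326, 0.031, 0.2059]
tool_rot: [0.5, 0.866, 0.002, 0.005]
force: [-0.5, -0.0, -1.0]
finger_gap: 0.605
gripper_force: 36.9
```

```bash
python3 -c "
from h import *
rel((.425,-.15,.2),(.425,-.15,.03),yaw=30)"
```

```text
t 3.45 tcp [0.6326 0.031  0.2059] yaw 30.02 F [-0.5 -0.  -1. ] gap 0.60534374622284 zaxis [ 0.0105 -0.0015 -0.9999]
(0.425, -0.15, 0.2) -> [-0.0528 -0.2703  0.004 ]
(0.425, -0.15, 0.03) -> [-0.0517 -0.2717  0.174 ]
turn 0.0004
```

Emit:
drive_effector --segments '[{"dx":-0.003,"dy":-0.015,"finger_gap":0.5},{"dx":-0.01,"dy":-0.05,"finger_gap":0.5},{"dx":-0.019,"dy":-0.09,"finger_gap":0.5},{"dx":-0.028,"dy":-0.13,"finger_gap":0.5},{"dx":-0.036,"dy":-0.17,"dz":0.01,"finger_gap":0.5},{"dx":-0.045,"dy":-0.21,"dz":0.03,"finger_gap":0.5},{"dx":-0.051,"dy":-0.245,"dz":0.05,"finger_gap":0.5},{"dx":-0.056,"dy":-0.265,"dz":0.08,"finger_gap":0.5},{"dx":-0.056,"dy":-0.267,"dz":0.11,"finger_gap":0.5},{"dx":-0.056,"dy":-0.267,"dz":0.135,"finger_gap":0.5},{"dx":-0.056,"dy":-0.267,"dz":0.15,"finger_gap":0.5},{"dx":-0.056,"dy":-0.267,"dz":0.157,"finger_gap":0.5},{"dx":-0.056,"dy":-0.267,"dz":0.162,"finger_gap":0.5},{"dx":-0.056,"dy":-0.267,"dz":0.162,"finger_gap":0.5},{"dx":-0.056,"dy":-0.267,"dz":0.162,"finger_gap":0.5}]'

```text
t: 4.95
tcp_pos: [0.4267, -0.1507, 0.0388]
tool_rot: [0.5, 0.866, -0.0, 0.0]
force: [0.7, -0.2, -1.2]
finger_gap: 0.605
gripper_force: 36.9
```

```bash
python3 -c "
from h import *
rel((.425,-.15,.026),yaw=30)
d=snap('side');save(d,'s2.png')"
```

```text
t 4.95 tcp [ 0.4267 -0.1507  0.0388] yaw 30.04 F [ 0.7 -0.2 -1.2] gap 0.605211550689308 zaxis [ 8.e-04 -6.e-04 -1.e+00]
(0.425, -0.15, 0.026) -> [ 0.0015 -0.0011  0.0128]
turn 0.0007
```

View pics/s2.png

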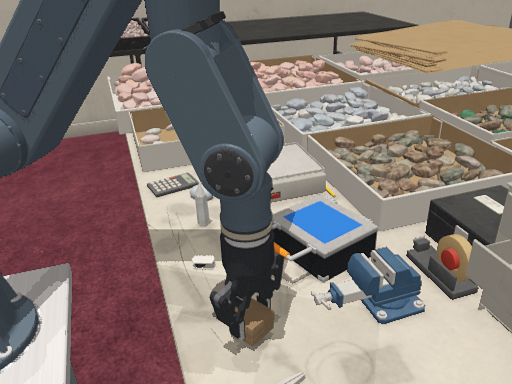

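The box is at (255,322), upright in the jaws and clear of the vice. I'll lower it the last 12 mm, release and back off.

Emit:
drive_effector --segments '[{"dz":0.005,"finger_gap":0.5},{"dz":0.009,"finger_gap":0.5},{"dz":0.011,"finger_gap":0.5},{"dz":0.0125,"finger_gap":0.5},{"dz":0.0125,"finger_gap":0.5},{"dz":0.0125,"finger_gap":0.5}]'

```text
t: 5.6
tcp_pos: [0.4263, -0.1506, 0.0267]
tool_rot: [0.5, 0.866, -0.0, 0.0]
force: [-0.7, 1.1, 10.4]
finger_gap: 0.606
gripper_force: 38.1
```

```bash
python3 -c "
from h import *
rel()"
```

```text
t 5.6 tcp [ 0.4263 -0.1506  0.0267] yaw 30.03 F [-0.7  1.1 10.4] gap 0.6061446754475484 zaxis [ 6.e-04 -4.e-04 -1.e+00]
```

Emit:
drive_effector --segments '[{"finger_gap":0.65},{"finger_gap":0.75},{"finger_gap":0.8},{"finger_gap":0.8},{"dz":-0.02,"finger_gap":0.8},{"dz":-0.06,"finger_gap":0.8},{"dz":-0.1,"finger_gap":0.6},{"dz":-0.13,"finger_gap":0.6},{"dz":-0.13,"finger_gap":0.6}]'

```text
t: 6.5
tcp_pos: [0.4283, -0.1518, 0.1591]
tool_rot: [0.5, 0.866, -0.0, 0.004]
force: [-0.1, -0.1, -0.1]
finger_gap: 0.597
gripper_force: 0.0
```

```bash
python3 -c "
from h import *
d=snap('top');P=cloud(d);Q=P[(P[...,2]>.028)&(P[...,2]<.05)&(abs(P[...,0]-.425)<.04)&(abs(P[...,1]+.15)<.045)]
print(len(Q),Q.mean(0) if len(Q) else 0)
u=np.array([.954,.299]);h=np.array([.5125,-.0145])
rel((*h,.13),(*h,.060),yaw=17.4)
d=snap('wrist');save(d,'w3.png');P=cloud(d);H=cv2.cvtColor(d['pixels'],cv2.COLOR_RGB2HSV)
m=(H[...,0]>8)&(H[...,0]<20)&(H[...,1]>215)&(H[...,2]>120)&(P[...,2]>.04);Q=P[m]
print(m.sum(),cv2.minAreaRect((Q[:,:2]*1000).astype(np.float32)) if len(Q) else 0)
"
```

```text
657 [ 0.42516525 -0.1474872   0.03423614]
t 6.55 tcp [ 0.4274 -0.1512  0.1575] yaw 30.03 F [ 0.9  0.2 -0.8] gap 0.596655375363942 zaxis [ 0.004  -0.0027 -1.    ]
(np.float64(0.5125), np.float64(-0.0145), 0.13) -> [0.0759 0.1421 0.0274]
(np.float64(0.5125), np.float64(-0.0145), 0.06) -> [0.0762 0.1419 0.0974]
turn 0.2205
0 0
```

View pics/w3.png

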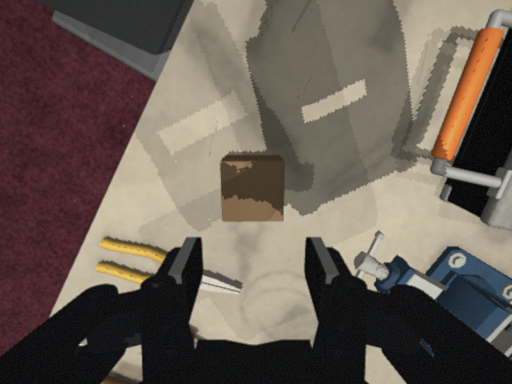

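The box stands upright at (252,188). Next I'll move above the handle.

To row units: 0.2205 rad / 6.2832 = 0.0351.

Emit:
drive_effector --segments '[{"dx":0.015,"dy":0.028,"spin":0.008,"finger_gap":0.5},{"dx":0.035,"dy":0.065,"spin":0.0159,"finger_gap":0.5},{"dx":0.055,"dy":0.105,"spin":0.0239,"finger_gap":0.5},{"dx":0.07,"dy":0.133,"dz":0.01,"spin":0.0318,"finger_gap":0.5},{"dx":0.075,"dy":0.1425,"dz":0.02,"spin":0.0351,"finger_gap":0.5},{"dx":0.075,"dy":0.1425,"dz":0.025,"spin":0.0351,"finger_gap":0.5},{"dx":0.075,"dy":0.1425,"dz":0.025,"spin":0.0351,"finger_gap":0.5},{"dx":0.075,"dy":0.1425,"dz":0.025,"spin":0.0351,"finger_gap":0.5}]' --grip_force 70

```text
t: 7.4
tcp_pos: [0.5113, -0.015, 0.13]
tool_rot: [0.592, 0.806, -0.001, -0.001]
force: [-0.7, -0.7, -0.5]
finger_gap: 0.499
gripper_force: 0.0
```

```bash
python3 -c "
from h import *
d=snap('wrist');save(d,'w4.png');P=cloud(d);H=cv2.cvtColor(d['pixels'],cv2.COLOR_RGB2HSV)
m=(H[...,0]>5)&(H[...,0]<22)&(H[...,1]>180)&(H[...,2]>80)&(P[...,2]>.04)&(P[...,2]<.08);Q=P[m]
r=cv2.minAreaRect((Q[:,:2]*1000).astype(np.float32));print(m.sum(),r,np.percentile(Q[:,2],95))
rel((r[0][0]/1000,r[0][1]/1000,.060),yaw=17.4)
"
```

```text
2092 ((512.8363037109375, -14.83074951171875), (12.349260330200195, 82.76708984375), 17.929935455322266) 0.06909116608106437
t 7.45 tcp [ 0.5116 -0.0152  0.1305] yaw 17.32 F [-1.  -0.7  0.5] gap 0.5021491136557487 zaxis [-1.2e-03  2.0e-04 -1.0e+00]
(0.5128363037109375, -0.01483074951171875, 0.06) -> [-0.0001  0.0014  0.0705]
turn -0.0014
```

View pics/w4.png

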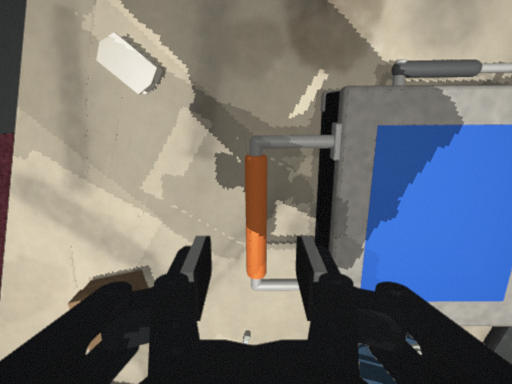

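The orange grip at (256,215) is centred between the fingers and the lid gap is free. I'll descend and pinch it.

Emit:
drive_effector --segments '[{"dy":0.0014,"dz":0.03,"finger_gap":0.5},{"dy":0.0014,"dz":0.055,"finger_gap":0.5},{"dy":0.0014,"dz":0.0665,"finger_gap":0.5},{"dy":0.0014,"dz":0.0665,"finger_gap":0.5},{"dy":0.0014,"dz":0.0665,"finger_gap":0.3},{"dy":0.0014,"dz":0.0665,"finger_gap":0.1},{"dy":0.0014,"dz":0.0665,"finger_gap":0.05},{"dy":0.0014,"dz":0.0665,"finger_gap":0.05},{"dy":0.0014,"dz":0.0665,"finger_gap":0.05},{"dy":0.0014,"dz":0.0665,"finger_gap":0.05},{"dy":0.0014,"dz":0.0665,"finger_gap":0.05},{"dy":0.0014,"dz":0.0665,"finger_gap":0.05}]' --grip_force 70

```text
t: 8.65
tcp_pos: [0.5129, -0.0146, 0.0654]
tool_rot: [0.592, 0.806, -0.001, 0.0]
force: [-4.0, -4.4, 3.1]
finger_gap: 0.136
gripper_force: 68.3
```

Run:
```python
from h import *
rel()
for a in range(0,63,3):
    r=np.radians(a);print(a,'dy %.4f dz %.4f'%(.192*(1-np.cos(r)),-.192*np.sin(r)),end='; ')
```

```text
t 8.65 tcp [ 0.5129 -0.0146  0.0654] yaw 17.47 F [-4.  -4.4  3.1] gap 0.13619387943307548 zaxis [-7.0e-04 -1.2e-03 -1.0e+00]
0 dy 0.0000 dz -0.0000; 3 dy 0.0003 dz -0.0100; 6 dy 0.0011 dz -0.0201; 9 dy 0.0024 dz -0.0300; 12 dy 0.0042 dz -0.0399; 15 dy 0.0065 dz -0.0497; 18 dy 0.0094 dz -0.0593; 21 dy 0.0128 dz -0.0688; 24 dy 0.0166 dz -0.0781; 27 dy 0.0209 dz -0.0872; 30 dy 0.0257 dz -0.0960; 33 dy 0.0310 dz -0.1046; 36 dy 0.0367 dz -0.1129; 39 dy 0.0428 dz -0.1208; 42 dy 0.0493 dz -0.1285; 45 dy 0.0562 dz -0.1358; 48 dy 0.0635 dz -0.1427; 51 dy 0.0712 dz -0.1492; 54 dy 0.0791 dz -0.1553; 57 dy 0.0874 dz -0.1610; 60 dy 0.0960 dz -0.1663;
```

Emit:
drive_effector --segments '[{"dz":-0.005,"finger_gap":0.05},{"dy":0.0003,"dz":-0.01,"finger_gap":0.05},{"dy":0.0006,"dz":-0.015,"finger_gap":0.05},{"dy":0.0011,"dz":-0.02,"finger_gap":0.05},{"dy":0.0016,"dz":-0.025,"finger_gap":0.05},{"dy":0.0024,"dz":-0.03,"finger_gap":0.05},{"dy":0.0042,"dz":-0.04,"finger_gap":0.05},{"dy":0.0065,"dz":-0.05,"finger_gap":0.05},{"dy":0.0094,"dz":-0.0593,"finger_gap":0.05},{"dy":0.0128,"dz":-0.0688,"finger_gap":0.05},{"dy":0.0166,"dz":-0.0781,"finger_gap":0.05},{"dy":0.0166,"dz":-0.0781,"finger_gap":0.05},{"dy":0.0166,"dz":-0.0781,"finger_gap":0.05},{"dy":0.0166,"dz":-0.0781,"finger_gap":0.05}]'

```text
t: 10.05
tcp_pos: [0.5283, -0.0097, 0.1426]
tool_rot: [0.592, 0.806, -0.001, -0.0]
force: [-2.5, -5.0, -3.8]
finger_gap: 0.138
gripper_force: 68.7
```

Add to h.py:
```python
def lid(n='top'):
    # lid angle from the orange grip seen by a fixed camera, and from the hand
    d=snap(n);P=cloud(d);H=cv2.cvtColor(d['pixels'],cv2.COLOR_RGB2HSV)
    hz=np.array([.5128,-.0148])+.192*np.array([.954,.2995])
    m=(H[...,0]>5)&(H[...,0]<22)&(H[...,1]>200)&(P[...,2]>.05)&(np.hypot(P[...,0]-.58,P[...,1])<.12)
    Q=P[m]
    if len(Q): 
        c=Q.mean(0);print(n,m.sum(),c.round(4),'ang',np.degrees(np.arctan2(c[2]-.061-.003,(hz-c[:2])@[.954,.2995])).round(1))
    m=(H[...,0]>100)&(H[...,0]<116)&(H[...,1]>190)&(np.hypot(P[...,0]-.65,P[...,1]-.02)<.11)&(P[...,2]>.06)
    Q=P[m]
    if len(Q)>30:
        for _ in range(3):
            C=Q-Q.mean(0);N=np.linalg.svd(C,full_matrices=False)[2][2];r=abs(C@N);Q=Q[r<max(.004,2*np.median(r))]
        N=N*np.sign(N[2]);print(n,'plane',len(Q),'ang',np.degrees(np.arccos(N[2])).round(1),N.round(3))
    s=manip.sense();p=s['tcp_pos'];g=(hz-p[:2])@[.954,.2995]
    print('hand ang',np.degrees(np.arctan2(p[2]-.003-.061,g)).round(1),'r',np.hypot(g,p[2]-.064).round(4))
    return d
```

```bash
python3 -c "
from h import *
rel();save(lid('side'),'s5.png');lid('top')"
```

```text
t 10.05 tcp [ 0.5283 -0.0097  0.1426] yaw 17.46 F [-2.5 -5.  -3.8] gap 0.13806570576752814 zaxis [-0.002  -0.0015 -1.    ]
side 117 [ 0.532  -0.0318  0.1392] ang 22.8
side plane 540 ang 23.6 [0.382 0.123 0.916]
hand ang 24.1 r 0.1925
top 35 [0.5173 0.0263 0.1426] ang 24.1
top plane 1785 ang 23.6 [0.382 0.119 0.916]
hand ang 24.1 r 0.1925
```

View pics/s5.png

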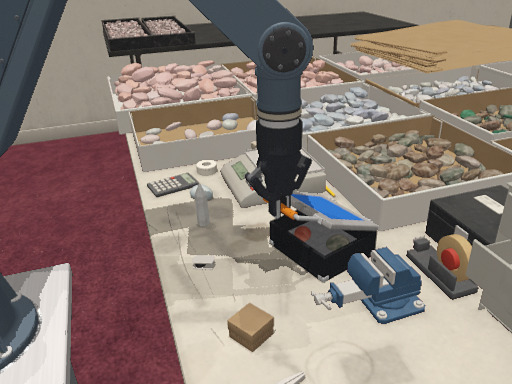

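The side view shows the lid open by about 24° with the grip held at (287,211), and the gift box upright at (251,326). I'll carry on along the arc.

Emit:
drive_effector --segments '[{"dy":0.002,"dz":-0.0045,"finger_gap":0.05},{"dy":0.0043,"dz":-0.0091,"finger_gap":0.05},{"dy":0.0091,"dz":-0.0179,"finger_gap":0.05},{"dy":0.0144,"dz":-0.0265,"finger_gap":0.05},{"dy":0.0201,"dz":-0.0348,"finger_gap":0.05},{"dy":0.0262,"dz":-0.0427,"finger_gap":0.05},{"dy":0.0327,"dz":-0.0504,"finger_gap":0.05},{"dy":0.0361,"dz":-0.0541,"finger_gap":0.05},{"dy":0.0396,"dz":-0.0577,"finger_gap":0.05},{"dy":0.0396,"dz":-0.0577,"finger_gap":0.05},{"dy":0.0396,"dz":-0.0577,"finger_gap":0.05},{"dy":0.0396,"dz":-0.0577,"finger_gap":0.05}]'

```text
t: 11.35
tcp_pos: [0.5664, 0.0024, 0.2011]
tool_rot: [0.592, 0.806, -0.001, 0.0]
force: [-4.5, -4.1, 2.7]
finger_gap: 0.141
gripper_force: 69.4
```

```bash
python3 -c "
from h import *
rel();lid('side');lid('top')"
```

```text
t 11.35 tcp [0.5664 0.0024 0.2011] yaw 17.44 F [-4.5 -4.1  2.7] gap 0.14064040635659822 zaxis [-0.001  -0.0014 -1.    ]
side 132 [ 0.5665 -0.0135  0.1983] ang 43.8
hand ang 45.3 r 0.193
top 28 [0.5551 0.0401 0.2007] ang 45.3
top plane 945 ang 45.1 [0.674 0.216 0.706]
hand ang 45.3 r 0.1929
```

Emit:
drive_effector --segments '[{"dy":0.0018,"dz":-0.0018,"finger_gap":0.05},{"dy":0.0036,"dz":-0.0035,"finger_gap":0.05},{"dy":0.0055,"dz":-0.0052,"finger_gap":0.05},{"dy":0.0073,"dz":-0.0069,"finger_gap":0.05},{"dy":0.0092,"dz":-0.0086,"finger_gap":0.05},{"dy":0.0111,"dz":-0.0102,"finger_gap":0.05},{"dy":0.013,"dz":-0.0118,"finger_gap":0.05},{"dy":0.015,"dz":-0.0134,"finger_gap":0.05},{"dy":0.017,"dz":-0.015,"finger_gap":0.05},{"dy":0.019,"dz":-0.0165,"finger_gap":0.05},{"dy":0.0209,"dz":-0.018,"finger_gap":0.05},{"dy":0.0229,"dz":-0.0195,"finger_gap":0.05},{"dy":0.025,"dz":-0.021,"finger_gap":0.05},{"dy":0.027,"dz":-0.0224,"finger_gap":0.05},{"dy":0.0291,"dz":-0.0238,"finger_gap":0.05},{"dy":0.0312,"dz":-0.0252,"finger_gap":0.05},{"dy":0.0312,"dz":-0.0252,"finger_gap":0.05},{"dy":0.0312,"dz":-0.0252,"finger_gap":0.05},{"dy":0.0312,"dz":-0.0252,"finger_gap":0.05},{"dy":0.0312,"dz":-0.0252,"finger_gap":0.05}]'

```text
t: 13.45
tcp_pos: [0.5978, 0.0123, 0.2276]
tool_rot: [0.592, 0.806, 0.001, 0.002]
force: [-2.2, -1.3, 6.8]
finger_gap: 0.137
gripper_force: 69.8
```

```bash
python3 -c "
from h import *
rel();lid('side');lid('top')"
```

```text
t 13.45 tcp [0.5978 0.0123 0.2276] yaw 17.42 F [-2.2 -1.3  6.8] gap 0.13662999033493442 zaxis [ 3.7e-03 -3.0e-04 -1.0e+00]
side 141 [5.967e-01 1.000e-04 2.247e-01] ang 56.2
hand ang 57.9 r 0.1932
top 16 [0.5853 0.0516 0.2273] ang 57.8
top plane 497 ang 57.6 [0.805 0.254 0.535]
hand ang 57.9 r 0.1932
```

Emit:
drive_effector --segments '[{"dy":-0.0021,"dz":0.0014,"finger_gap":0.05},{"dy":-0.0042,"dz":0.0028,"finger_gap":0.05},{"dy":-0.0063,"dz":0.0042,"finger_gap":0.05},{"dy":-0.0083,"dz":0.0057,"finger_gap":0.05},{"dy":-0.0103,"dz":0.0072,"finger_gap":0.05},{"dy":-0.0123,"dz":0.0087,"finger_gap":0.05},{"dy":-0.0142,"dz":0.0102,"finger_gap":0.05},{"dy":-0.0162,"dz":0.0118,"finger_gap":0.05},{"dy":-0.0182,"dz":0.0134,"finger_gap":0.05},{"dy":-0.0201,"dz":0.015,"finger_gap":0.05},{"dy":-0.022,"dz":0.0166,"finger_gap":0.05},{"dy":-0.0239,"dz":0.0183,"finger_gap":0.05},{"dy":-0.0258,"dz":0.02,"finger_gap":0.05},{"dy":-0.0276,"dz":0.0217,"finger_gap":0.05},{"dy":-0.0294,"dz":0.0234,"finger_gap":0.05},{"dy":-0.0312,"dz":0.0252,"finger_gap":0.05},{"dy":-0.033,"dz":0.027,"finger_gap":0.05},{"dy":-0.0347,"dz":0.0288,"finger_gap":0.05},{"dy":-0.0364,"dz":0.0306,"finger_gap":0.05},{"dy":-0.0381,"dz":0.0325,"finger_gap":0.05}]'

```text
t: 15.55
tcp_pos: [0.5594, 0.0002, 0.1935]
tool_rot: [0.592, 0.806, -0.001, -0.0]
force: [-4.5, -4.2, 3.2]
finger_gap: 0.138
gripper_force: 69.4
```

Emit:
drive_effector --segments '[{"finger_gap":0.05},{"finger_gap":0.05},{"finger_gap":0.05},{"finger_gap":0.05},{"finger_gap":0.05},{"finger_gap":0.05}]'

```text
t: 16.15
tcp_pos: [0.5594, 0.0001, 0.1934]
tool_rot: [0.592, 0.806, -0.001, -0.0]
force: [-4.9, -3.1, 2.3]
finger_gap: 0.134
gripper_force: 69.4
```

```bash
python3 -c "
from h import *
rel();save(lid('side'),'s6.png');lid('top')"
```

```text
t 16.15 tcp [5.594e-01 1.000e-04 1.934e-01] yaw 17.44 F [-4.9 -3.1  2.3] gap 0.13440962176514148 zaxis [-0.0022 -0.0016 -1.    ]
side 132 [ 0.5596 -0.0164  0.1904] ang 40.5
hand ang 42.1 r 0.1929
top 37 [0.5475 0.0373 0.1931] ang 42.0
top plane 1068 ang 41.7 [0.634 0.204 0.746]
hand ang 42.1 r 0.1929
```

View pics/s6.png

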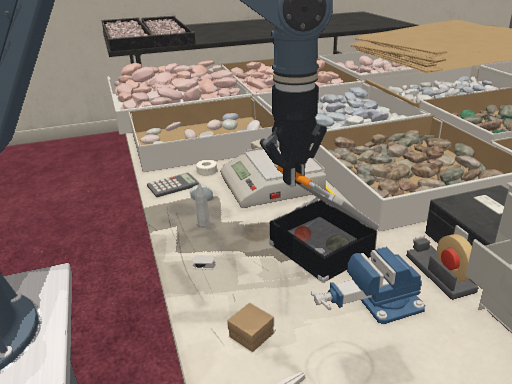

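The lid is held still at about 42° with the grip at (297,176). The gift box is upright at (251,326), and the tower, stone and loupe look undisturbed.

```bash
python3 -c "
from station import manip
print(manip.sign_off())"
```

```text
the job is handed in; nothing more can be done
None
```

I set the gift box upright on the table, raised the lid to about 57.5°, eased it back, and handed the job in at about 16 s with the arm holding it still at about 42°; the crystal tower, pale blue stone and loupe were not touched.

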